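# Stand up the candlestick and hold the inspection torch on it

### The job

The turned wooden candlestick has fallen over on the bench: stand it upright on its square base and let go of it. Then draw the lit inspection torch out of the tool block, turn it to slope at about 45 degrees with its lens downward, and finish while still holding it up in the air, motionless and touching nothing else, with its beam centred on the bulge of the standing candlestick and its lens about 12 cm from the bulge, so that the slanting light shows up any sanding marks. Do not let the torch bump the candlestick, and leave the screwdriver, chisel, glue bottle and sanding block as they are.

Things in the scene. Friction and masses are not known exactly. Their poses are not given: they have to be found in the camera images.
- candlestick: pale turned wooden candlestick 175 mm tall, 0.12 to 0.24 kg, loose. Origin: centre of the base's underside; z runs along the stem to the top. Square base 70 x 70 x 18 mm (sides along x, y), moulding 58 mm wide to z = 40, bulge 48 mm wide at z = 60, plain round neck 22 mm wide from z = 86 to 150, cup 42 mm wide from z = 158 to 175. Lies on a base side and the cup, cup towards -y +-45 degrees
- neck (a point): the middle of the candlestick's plain neck, on its axis, 118 mm above the underside of the base: a good place to grip. Lying, it is about 26 mm above the bench and the stem slopes 5 degrees down towards the cup. The centre of mass lies on the axis, 65 mm from here towards the base
- bulge (a point): the centre of the candlestick's bulge, on its axis 60 mm above the underside of the base: the point to light
- torch: slim lit inspection torch, 155 mm long plus a 3 mm tail button, 0.12 to 0.22 kg, loose, standing lens down in the far hole of the tool block. Origin: centre of the lens face; z runs along the torch to its tail, the beam leaves along -z. Head 32 mm wide to z = 30, tapering to the round black body, 26 mm wide from z = 40 to 155. 45 mm of it sit loosely in the hole; draw it straight up
- tool_block: pale hardwood bench tool block, 230 (along its x axis) x 70 x 60 mm, fixed to the bench. Origin: centre of its underside; z up. Along its centre line: torch hole at x = +75 mm, screwdriver hole at x = 0, chisel slot at x = -70 mm; holes 45 mm deep from the top
- screwdriver: red-handled screwdriver standing in the middle hole of the block, loose; origin on its axis at the block's top, z up; handle 27 mm in diameter reaching 90 mm above the block
- chisel: wood chisel standing in the end slot of the block, loose; origin on its axis at the block's top, z up; handle 28 mm in diameter reaching 95 mm above the block
- glue_bottle: white glue bottle with a yellow band and an orange pointed cap, standing, 58 mm in diameter, 150 mm tall, 0.3 kg; origin: centre of its underside, z up
- sanding_block: blue sanding block with a brown abrasive face down, lying flat, 97 (along its x) x 56 x 34 mm, 0.09 kg; origin: centre of its underside, z up. The bench top is at z = 0
Mind the look-alikes: they are no part of the job. Leave any green or red look-alike of the tool_block alone.

How it is judged:
By the outcome, as a careful person would: the job done as asked, in the order asked, and still so for the second after the job is handed in, while the arm keeps its last pose, push and grip.
It also fails if it takes over 67 s, if anything falls off the work surface, if the arm or the gripper's body presses on something with over 40 N, if the wrist force passes 120 N, or if a joint passes its speed limit or range.

### The arm

A 6-joint arm with a two-finger parallel gripper is mounted at the origin on the work surface. World frame = base frame: x ahead of the robot, y to its left, z up, the work surface at z = 0. Lengths are in m, angles in degrees, forces in N, time in s.
With the tool pointing down it reaches from about 0.425 to 0.925 m from the base axis. Payload 12.5 kg.
Tool frame: the origin (TCP) lies midway between the tips of the shut fingers; the grasp point (between the pads) lies 19 mm behind it; y points along the fingers, z is the direction in which the jaws open and shut, and the axes are right-handed (so a half turn about y gives the same grasp; the last joint's range is limited). The gripper opens to 85 mm and grips with 20 to 120 N. Pads are 22 mm wide; open, the fingers measure 114 mm over their backs; the gripper's body (76 mm by 85 mm) begins 54 mm behind the grasp point. The pads swing forward as they close: fully open they stand 13 mm farther back than shut.
Start: joints at [60.183, 28.126, 89.318, -0, 62.55, -6.05], TCP at [0.252, 0.572, 0.231] pointing down, gripper open.
Joint ranges: [-177.58, 177.58], [-47.91, 125.51], [2.72, 160], [-65.01, 245.01], [3.68, 167.84], [-153.87, 153.87]. Speed limits (degrees/s): [127.2, 127.2, 159.86, 180, 180, 180].

### API

Orientations are given as [roll, pitch, yaw] about the fixed x, y, z axes, in that order (R = Rz(yaw) Ry(pitch) Rx(roll)).
In Python, from station import ctrl gives the robot as it stands. Calls block until the motion is done:
- ctrl.goto(position, orientation): joint-space move of the TCP to a pose.
- ctrl.move_l(position, orientation=None, velocity=0.15, until_force=None): straight line of the TCP; orientation=None keeps the orientation; velocity is the mean speed in m/s. With until_force (N) it stops when the force on the tool has changed by that much, and returns True; else False.
- ctrl.goto_joints(angles): joint-space move.
- ctrl.gripper_to(opening, force=None): finger opening in m; force is the grip in N (None keeps the last); returns when the fingers have stopped.
- ctrl.pause(seconds).
- ctrl.ik(position, orientation): joint angles nearest the present ones, or None.
- ctrl.state(): the state.
- ctrl.snapshot(name): name is "scene" or "top"; returns (picture, depth): 384x512x3 uint8, red, green, blue; 384x512 float32, m along the optical axis (not along the pixel's ray), 0 where there is no reading.
- ctrl.camera_model(name): a dict with "vertical_fov" (degrees; the focal length in pixels is half the picture's height over the tangent of half this angle, whatever the lens; pixels are square), "cx", "cy" (the principal point, pixels), "rvec" (rotation vector, rad) and "tvec" (3), from world to camera coordinates, as OpenCV has them. Camera axes: x right, y down, z forward; pixel columns grow to the right and rows downward; lengths in m; the calibration is good to about 2 mm. A picture is of the moment at which its call begins. camera_model takes no time and is no camera call.
A pose or a line that the arm cannot do raises ctrl.MotionError and nothing moves.
- ctrl.finish_job(): hands the job in, once; it reports no verdict.
The state is a dict: "clock": time; "joint_positions": joint angles; "qvel": joint speeds; "joint_efforts": joint torques, N m; "tool_pos": TCP position; "tool_rot": TCP orientation; "contact_force": force on the tool from outside, world axes, zero at the start; "ft_torque": the same for the moment, N m; "width": finger opening in m.
Only numpy, scipy, OpenCV 4.12 (cv2) and the standard library are available. Lean on these libraries where they do the work, as an engineer would, in place of code of your own. Each camera call takes 0.05 s, during which the arm holds its last target. There are 200 camera calls.

## Working session

There is one attempt and no reset: what is moved stays moved. The work goes in short steps, each a Python script; the robot and the scene stay as the last script left them, time stands still between calls to the robot, and variables do not carry over. Pictures are saved under pics/ and viewed, about 8 in all and at most 12, crops included, and the job is handed in when it is done.

```bash
mkdir -p pics; cat > h.py <<'E'
import numpy as np, cv2
from station import ctrl
from scipy.spatial.transform import Rotation as R
def snap(n):
    im,d=ctrl.snapshot(n); m=ctrl.camera_model(n)
    H,W=d.shape; f=H/2/np.tan(np.radians(m["vertical_fov"])/2)
    Rm=cv2.Rodrigues(np.array(m["rvec"],float))[0]; t=np.array(m["tvec"],float).ravel()
    v,u=np.mgrid[:H,:W]
    c=np.stack([(u-m["cx"])/f*d,(v-m["cy"])/f*d,d],-1)
    P=(c-t)@Rm
    P[d==0]=np.nan
    return im,d,P
def save(im,n,s=1.5): cv2.imwrite(f"pics/{n}.png",cv2.resize(im[:,:,::-1],None,fx=s,fy=s))
def eul(y,z):
    "tool y = finger dir, tool z = jaw dir -> rpy"
    y=np.array(y,float);y/=np.linalg.norm(y);z=np.array(z,float);z-=y*(y@z);z/=np.linalg.norm(z)
    return R.from_matrix(np.c_[np.cross(y,z),y,z]).as_euler("xyz",degrees=True)
E
python3 - <<'E'
from h import *
for n in("scene","top"):
    im,d,P=snap(n); save(im,n+"0"); np.savez(n+"0.npz",im=im,d=d,P=P); print(ctrl.camera_model(n))
print(ctrl.state())
E
```

```text
{'vertical_fov': 44.38045581495118, 'cx': 261.8861476540525, 'cy': 191.05176898955378, 'rvec': array([ 2.03970012,  0.75420341, -0.4106216 ]), 'tvec': array([-0.37985899, -0.10245659,  1.58399654])}
{'vertical_fov': 56.941769717441005, 'cx': 252.52759080758997, 'cy': 186.8082646109609, 'rvec': array([ 2.14482083, -2.16133171,  0.17248896]), 'tvec': array([0.00449387, 0.50876253, 1.16151199])}
{'clock': 0.1, 'joint_positions': array([ 6.01806651e+01,  2.81599830e+01,  8.93445045e+01, -2.63727910e-04,
        6.25499571e+01, -6.05105222e+00]), 'qvel': array([ 0.05001493, -0.0567528 , -0.04367899,  0.09816585, -0.10129257,
       -0.01070742]), 'joint_efforts': array([ 3.41761406e-03, -6.19445014e+01, -2.62025732e+01, -9.18704677e-05,
        2.95979975e-03,  3.23372467e-05]), 'tool_pos': array([0.2517936 , 0.57183493, 0.23080668]), 'tool_rot': array([-9.00541660e+01,  5.50664403e-03, -2.37681636e+01]), 'contact_force': array([-0.19151979,  0.05232233, -0.60053197]), 'ft_torque': array([ 0.00435092, -0.00750122,  0.00070828]), 'width': 0.08550528204531568}
```

View pics/scene0.png

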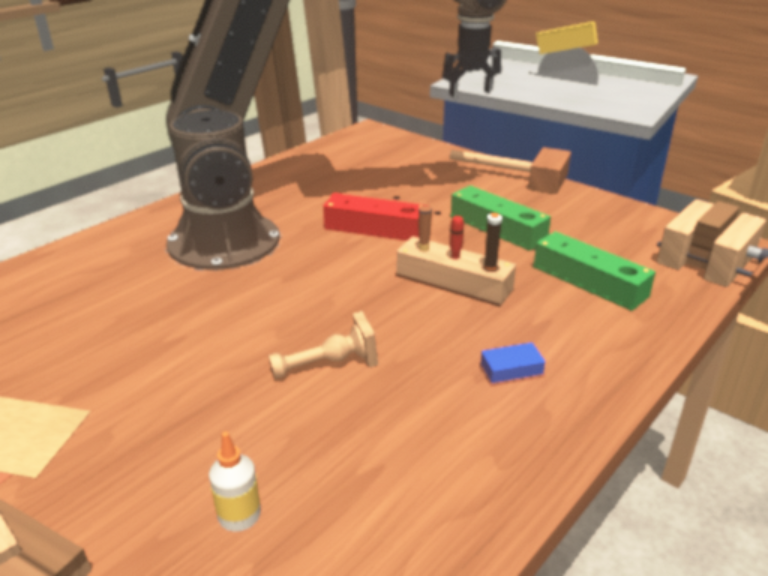

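View pics/top0.png

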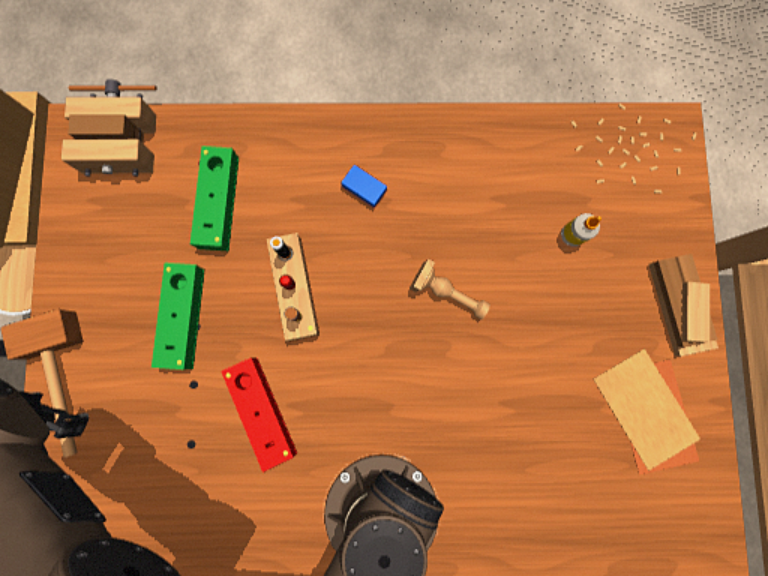

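The scene view shows the candlestick lying down and the block with three tools. In the top view (768-px scale), the candlestick base is at (423,277) and the cup at (483,311). The torch tail is at (277,243), the screwdriver at (287,282), the chisel at (292,315), the bottle at (580,230) and the sanding block at (364,186).

```bash
python3 - <<'E'
from h import *
Z=np.load("top0.npz");P=Z["P"];S=np.load("scene0.npz")["P"]
def reg(P,u0,u1,v0,v1,z0,z1):
    q=P[v0:v1,u0:u1].reshape(-1,3); q=q[np.isfinite(q[:,2])]; return q[(q[:,2]>z0)&(q[:,2]<z1)]
print("bench",np.nanmedian(P[200:220,220:260,2]), np.nanmedian(S[260:290,280:310,2]))
c=reg(P,268,332,168,218,.012,.1); 
s=reg(S,175,255,205,256,.012,.1)
for q in(c,s):
    m=q[:,:2].mean(0);w=np.linalg.svd(q[:,:2]-m,full_matrices=False)[2][0]
    if w[1]>0:w=-w
    n=np.array([-w[1],w[0]]);a=(q[:,:2]-m)@w;b=(q[:,:2]-m)@n
    print("candle",len(q),m,w,np.degrees(np.arctan2(w[1],w[0])),a.min(),a.max())
    for lo in np.arange(a.min(),a.max(),.012):
        k=(a>=lo)&(a<lo+.012)
        if k.sum()>2: print(" %.3f b %.4f %.4f zmax %.4f"%(lo-a.min(),b[k].min(),b[k].max(),q[k,2].max()))
    k=a>-1
    print("base end",m+w*a.min(),"cup end",m+w*a.max())
b=reg(P,172,216,150,232,.05,.068); r=cv2.minAreaRect(b[:,:2].astype(np.float32)); print("block top",r,np.median(b[:,2]))
for nm,(u,v) in dict(torch=(184,162),sd=(191,188),ch=(194,210),glue=(386,153)).items():
    q=reg(P,u-9,u+10,v-9,v+10,.075,.3)
    t=q[q[:,2]>q[:,2].max()-.012]; print(nm,q[:,2].max(),t.mean(0),q.mean(0),len(q))
q=reg(P,222,262,105,142,.02,.06);print("sand",q.mean(0))
q=reg(S,318,340,140,180,.07,.3);print("torch scene",q[:,2].max(),np.median(q,0)); 
for h in(.08,.1,.12,.14,.16):
    k=abs(q[:,2]-h)<.01;print(h,q[k].mean(0),q[k].min(0),q[k].max(0))
E
```

```text
bench -0.0002369282101196588 -6.552016526646877e-05
candle 591 [ 0.48761117 -0.14872121] [-0.48124012 -0.87658881] -118.76642760613167 -0.07377307865749848 0.10448334540992887
 0.000 b -0.0323 0.0368 zmax 0.0752
 0.012 b -0.0326 0.0382 zmax 0.0765
 0.024 b -0.0245 0.0288 zmax 0.0665
 0.036 b -0.0128 0.0171 zmax 0.0516
 0.048 b -0.0203 0.0217 zmax 0.0555
 0.060 b -0.0200 0.0232 zmax 0.0583
 0.072 b -0.0167 0.0193 zmax 0.0522
 0.084 b -0.0107 0.0115 zmax 0.0413
 0.096 b -0.0091 0.0119 zmax 0.0415
 0.108 b -0.0082 0.0127 zmax 0.0415
 0.120 b -0.0088 0.0114 zmax 0.0371
 0.132 b -0.0089 0.0113 zmax 0.0381
 0.144 b -0.0139 0.0135 zmax 0.0395
 0.156 b -0.0192 0.0198 zmax 0.0457
 0.168 b -0.0186 0.0202 zmax 0.0476
base end [ 0.52311374 -0.08405255] cup end [ 0.4373296  -0.24031014]
candle 1084 [ 0.49940795 -0.15652557] [-0.5405677  -0.84130052] -122.72229289957407 -0.07295910561929228 0.10598101568709538
 0.000 b -0.0502 0.0222 zmax 0.0737
 0.012 b -0.0513 0.0227 zmax 0.0738
 0.024 b -0.0478 0.0139 zmax 0.0743
 0.036 b -0.0230 0.0015 zmax 0.0506
 0.048 b -0.0243 0.0114 zmax 0.0545
 0.060 b -
[... 907 characters left out ...]
5] [ 0.61555455 -0.44663653  0.09807644] 192
sand [0.73454392 0.03420313 0.0333761 ]
torch scene 0.17562202304886798 [0.57514338 0.19874637 0.12690667]
0.08 [0.57479847 0.19944997 0.08040283] [0.56054597 0.19017672 0.07000785] [0.58228837 0.2154032  0.08992133]
0.1 [0.5735944  0.19948315 0.09985592] [0.56085711 0.18922344 0.09008235] [0.5832777  0.21122157 0.10983515]
0.12 [0.57412604 0.19993302 0.1203263 ] [0.55849482 0.19117477 0.11036409] [0.58359382 0.21428206 0.12985015]
0.14 [0.57392452 0.1994893  0.14058827] [0.55970878 0.19267288 0.13058753] [0.58434966 0.21320392 0.14977334]
0.16 [0.57346847 0.20098549 0.16061476] [0.55615509 0.19299911 0.15013719] [0.5829567  0.21927663 0.16958778]
```

```bash
cat > plan.py <<'E'
from h import *
w=np.array([-.481,-.877,0]);n=np.array([.877,-.481,0]);Z=np.array([0,0,1.])
neck=np.array([.4667,-.190,.028]); G=.019; s,c=np.sin,np.cos
f0=-c(np.radians(30))*Z-s(np.radians(30))*w
def stand(h): # h heading deg -> (f, jaw axis)
    hv=np.array([c(np.radians(h)),s(np.radians(h)),0]); a=np.radians(25)
    return c(a)*hv-s(a)*Z, np.cross(hv,Z)
# at pick: heading of "w"; jaw = cross(w,Z)
jz0=np.cross(w,Z)
torch=np.array([.5704,.2100]); by=np.radians(11.2)
E
python3 - <<'E'
from plan import *
def t(nm,p,y,z):
    for sg in(1,-1):
        q=ctrl.ik(p,eul(y,sg*np.array(z))); print(nm,sg,None if q is None else np.round(q,0))
t("pick",neck+G*f0,f0,jz0); t("lift",neck+G*f0+[0,0,.14],f0,jz0)
for p in([.55,-.15],[.6,-.12],[.65,-.15]):
  for h in(-100,-60,-30,0,30):
    f,j=stand(h); t(f"stand {p} {h}",np.array([*p,.118])+G*f,f,j)
for z in(.106,.2,.3): t(f"torch{z}",[*torch,z],-Z,[-s(by),c(by),0])
for p in([.55,-.15],[.6,-.12],[.65,-.15]):
  for h in(-60,-30,0):
    hv=np.array([c(np.radians(h)),s(np.radians(h)),0]);f=(hv-Z)/2**.5
    t(f"light {p} {h}",np.array([*p,.06])-f*.211,f,np.cross(hv,Z))
E
```

```text
pick 1 [-43.  42. 117.  49.  40. 122.]
pick -1 [-43.  42. 117.  49.  40. -58.]
lift 1 [-43.  28. 113.  37.  54. 140.]
lift -1 [-43.  28. 113.  37.  54. -40.]
stand [0.55, -0.15] -100 1 None
stand [0.55, -0.15] -100 -1 None
stand [0.55, -0.15] -60 1 [  -4.   43.  126.  241.   59. -102.]
stand [0.55, -0.15] -60 -1 [ -4.  43. 126. 241.  59.  78.]
stand [0.55, -0.15] -30 1 [-17.  42. 136. 193.  64. -90.]
stand [0.55, -0.15] -30 -1 [-17.  42. 136. 193.  64.  90.]
stand [0.55, -0.15] 0 1 [-34.  42. 136. 145.  64. -89.]
stand [0.55, -0.15] 0 -1 [-34.  42. 136. 145.  64.  91.]
stand [0.55, -0.15] 30 1 [-44.  43. 125. 100.  62. -77.]
stand [0.55, -0.15] 30 -1 [-44.  43. 125. 100.  62. 103.]
stand [0.6, -0.12] -100 1 None
stand [0.6, -0.12] -100 -1 None
stand [0.6, -0.12] -60 1 None
stand [0.6, -0.12] -60 -1 None
stand [0.6, -0.12] -30 1 [-11.  42. 130. 201.  57. -93.]
stand [0.6, -0.12] -30 -1 [-11.  42. 130. 201.  57.  87.]
stand [0.6, -0.12] 0 1 [-27.  42. 131. 152.  59. -87.]
stand [0.6, -0.12] 0 -1 [-27.  42. 131. 152.  59.  93.]
stand [0.6, -0.12] 30 1 [-37.  43. 122. 106.  60. -74.]
sta
[... 964 characters left out ...]
t [0.55, -0.15] 0 1 [-49.  10. 142.  99.  32. -50.]
light [0.55, -0.15] 0 -1 [-49.  10. 142.  99.  32. 130.]
light [0.6, -0.12] -60 1 None
light [0.6, -0.12] -60 -1 None
light [0.6, -0.12] -30 1 [  -4.   14.  136.  238.   21. -127.]
light [0.6, -0.12] -30 -1 [ -4.  14. 136. 238.  21.  53.]
light [0.6, -0.12] 0 1 [-37.  12. 138. 110.  27. -50.]
light [0.6, -0.12] 0 -1 [-37.  12. 138. 110.  27. 130.]
light [0.65, -0.15] -60 1 None
light [0.65, -0.15] -60 -1 None
light [0.65, -0.15] -30 1 [  -8.   17.  130.  238.   18. -131.]
light [0.65, -0.15] -30 -1 [ -8.  17. 130. 238.  18.  49.]
light [0.65, -0.15] 0 1 [-36.  16. 131. 104.  25. -43.]
light [0.65, -0.15] 0 -1 [-36.  16. 131. 104.  25. 137.]
```

```bash
python3 - <<'E'
from plan import *
o=eul(f0,-jz0); p=neck+G*f0
st=ctrl.state(); ctrl.move_l([.252,.572,.36],velocity=.3)
ctrl.goto(p-.3*f0,o); ctrl.gripper_to(.06)
ctrl.move_l(p-.07*f0,o,velocity=.25)
im,d,P=snap("scene"); save(im[150:300,130:330],"app",3.5)
st=ctrl.state(); print(st["clock"],st["tool_pos"],p-.07*f0,st["tool_rot"],o)
E
```

```text
5.35 [ 0.45463025 -0.21319102  0.07309688] [ 0.4544345 -0.2123635  0.0721673] [ -89.88266986   29.97254099 -118.71433602] [ -90.           30.00607728 -118.74303564]
```

View pics/app.png

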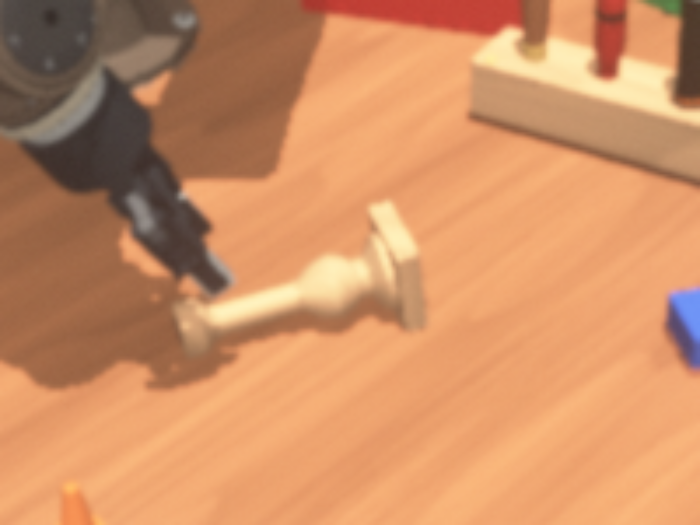

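The tool leans over the cup, with the fingers (crop pixel about (215,285)) aimed at the neck (about (255,310)). I'll grip and lift.

```bash
python3 - <<'E'
from plan import *
o=eul(f0,-jz0); p=neck+G*f0
hit=ctrl.move_l(p,o,velocity=.08,until_force=15)
print(hit,ctrl.state()["tool_pos"],p)
ctrl.gripper_to(0.0,force=80); print(ctrl.state()["width"],ctrl.state()["contact_force"])
ctrl.move_l(p+[0,0,.2],o,velocity=.15)
# waypoints: yaw/tilt towards the standing pose
h0=np.degrees(np.arctan2(w[1],w[0])); f,j=stand(30); RA=R.from_euler("xyz",o,degrees=True); RB=R.from_euler("xyz",eul(f,-j),degrees=True)
print("angle",np.degrees((RA.inv()*RB).magnitude()))
from scipy.spatial.transform import Slerp
sl=Slerp([0,1],R.concatenate([RA,RB])); g0=neck+[0,0,.2]; g1=np.array([.6,-.12,.118+.1])
for a in(.2,.4,.6,.8,1):
    Rr=sl(a); q=ctrl.ik(g0+(g1-g0)*a+G*Rr.as_matrix()[:,1],Rr.as_euler("xyz",degrees=True)); print(a,None if q is None else np.round(q))
st=ctrl.state(); print(st["clock"],st["width"],st["contact_force"])
im,d,P=snap("scene"); save(im[100:300,130:400],"lift",2.8)
E
```

```text
False [ 0.47136908 -0.18192839  0.01180752] [ 0.4712695  -0.1816685   0.01154552]
0.019776433176238666 [-2.72833404 -2.42380953  5.00016915]
angle 159.02832105211655
0.2 [-39.  20. 113.  39.  47. -64.]
0.4 [ -37.   20.  118.   56.   36. -107.]
0.6 None
0.8 [-36.  26. 123.  98.  46. 153.]
1 [-37.  31. 119.  97.  57. 122.]
8.3083 0.019966882635824804 [-0.34007294  0.33504862 -2.08577651]
```

View pics/lift.png

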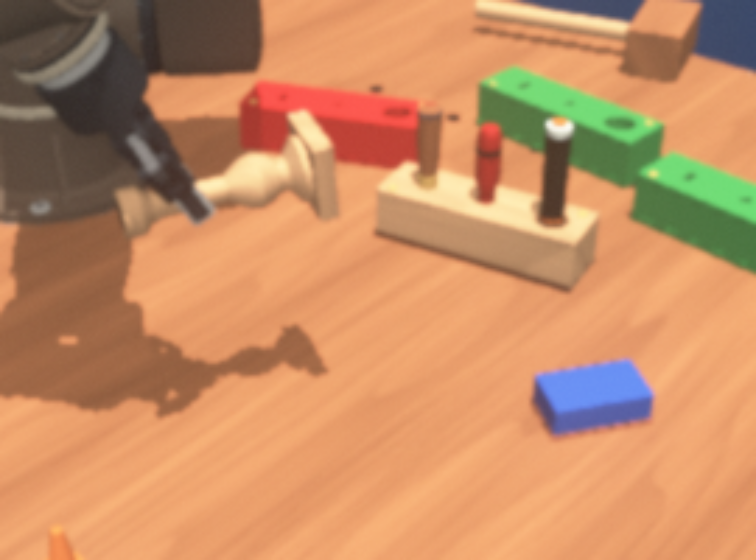

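```bash
python3 - <<'E'
from plan import *
h0=np.degrees(np.arctan2(w[1],w[0])); g0=neck+[0,0,.2]; g1=np.array([.6,-.12,.118+.1])
RA=R.from_euler("xyz",eul(f0,-jz0),degrees=True)
wp=[]
for a in(.25,.5,.75,1):
    H=np.radians(h0+a*(30-h0)); dz=R.from_euler("z",(30-h0)*a,degrees=True)
    hv=np.array([c(H),s(H),0]); tilt=R.from_rotvec(np.cross(hv,Z)*np.radians(95*a))
    Rr=tilt*dz*RA; pos=g0+(g1-g0)*a
    wp.append((pos+G*Rr.as_matrix()[:,1],Rr.as_euler("xyz",degrees=True)))
    q=ctrl.ik(*wp[-1]); print(a,None if q is None else np.round(q))
f,j=stand(30); print(R.from_euler("xyz",wp[-1][1],degrees=True).as_matrix()[:,1:],f,-j)
E
```

```text
0.25 [-28.  23. 103.   6.  58. -40.]
0.5 [-20.  20. 110. -13.  34. -56.]
0.75 None
1 [-37.  31. 119.  97.  57. 122.]
[[ 7.84846742e-01 -5.00000000e-01]
 [ 4.53131478e-01  8.66025404e-01]
 [-4.22714390e-01 -1.66533454e-16]] [ 0.78488557  0.45315389 -0.42261826] [-0.5        0.8660254 -0.       ]
```

```bash
python3 - <<'E'
from plan import *
f,j=stand(30); g1=np.array([.6,-.12,.118+.09])
ctrl.goto(g1+G*f,eul(f,-j)); ctrl.pause(.3)
st=ctrl.state(); print(st["clock"],st["width"],np.round(st["joint_positions"]),st["tool_pos"],g1+G*f,st["contact_force"])
im,d,P=snap("scene"); save(im[60:300,130:400],"up",2.4); im,d,P2=snap("top")
for P in(P,P2):
    q=P.reshape(-1,3); q=q[np.isfinite(q[:,2])]
    k=(abs(q[:,0]-.6)<.07)&(abs(q[:,1]+.12)<.07)&(q[:,2]>.05)
    for z in np.arange(.06,.3,.02):
        m=q[k&(abs(q[:,2]-z)<.01)]
        if len(m)>3: print("%.2f"%z,len(m),m.mean(0).round(4),m.min(0).round(4),m.max(0).round(4))
E
```

```text
10.9583 0.01983327920324202 [-37.  32. 120.  98.  57. 121.] [ 0.61490405 -0.11144547  0.20000832] [ 0.61491283 -0.11139008  0.19997025] [ 0.89766922  0.1161712  -2.06200809]
0.10 366 [ 0.6157 -0.1358  0.1039] [ 0.5586 -0.1671  0.0902] [ 0.6498 -0.0744  0.11  ]
0.12 277 [ 0.6109 -0.1303  0.1179] [ 0.5581 -0.1605  0.11  ] [ 0.6427 -0.0791  0.1296]
0.14 75 [ 0.6125 -0.1322  0.1411] [ 0.5838 -0.1443  0.13  ] [ 0.6257 -0.1091  0.15  ]
0.16 190 [ 0.6112 -0.1306  0.1607] [ 0.5826 -0.145   0.15  ] [ 0.6267 -0.1019  0.17  ]
0.18 86 [ 0.6074 -0.1268  0.1778] [ 0.5929 -0.1388  0.17  ] [ 0.6193 -0.1116  0.1877]
0.20 72 [ 0.6128 -0.1321  0.2039] [ 0.5895 -0.1714  0.1907] [ 0.6245 -0.1024  0.21  ]
0.22 341 [ 0.5959 -0.1408  0.2192] [ 0.5353 -0.1897  0.21  ] [ 0.6248 -0.0979  0.2299]
0.24 476 [ 0.5729 -0.1461  0.2397] [ 0.5307 -0.19    0.2301] [ 0.6211 -0.0925  0.25  ]
0.26 448 [ 0.5787 -0.1438  0.2598] [ 0.5301 -0.1897  0.2501] [ 0.6248 -0.1006  0.2689]
0.28 35 [ 0.5337 -0.1819  0.2828] [ 0.5306 -0.1892  0.2732] [ 0.5372 -0.1705  0.2893]
0.10 103 [ 0.5962 -0.1031  0.1064] [ 0.5587 -0.1622  0.0925] [ 0.6324 -0.0719  0.1099]
0.12 79 [ 0.5974 -0.104   0.115 ] [ 0.5673 -0.1615  0.11  ] [ 0.6334 -0.0782  0.1241]
0.16 40 [ 0.5966 -0.1109  0.1606] [ 0.5848 -0.1397  0.1515] [ 0.6155 -0.0958  0.1689]
0.18 6 [ 0.5972 -0.125   0.1734] [ 0.5956 -0.131   0.1705] [ 0.6006 -0.1034  0.1781]
0.20 16 [ 0.5931 -0.1111  0.2062] [ 0.5595 -0.1376  0.1907] [ 0.6083 -0.0962  0.2095]
0.22 140 [ 0.5826 -0.1326  0.2212] [ 0.5453 -0.187   0.21  ] [ 0.6101 -0.0963  0.23  ]
0.24 281 [ 0.5667 -0.1417  0.2405] [ 0.5304 -0.1896  0.23  ] [ 0.6016 -0.0937  0.2499]
0.26 350 [ 0.5759 -0.1365  0.2606] [ 0.5305 -0.1899  0.25  ] [ 0.625  -0.0972  0.2695]
0.28 16 [ 0.5374 -0.1743  0.2853] [ 0.5302 -0.1883  0.2708] [ 0.6195 -0.1263  0.2896]
```

View pics/up.png

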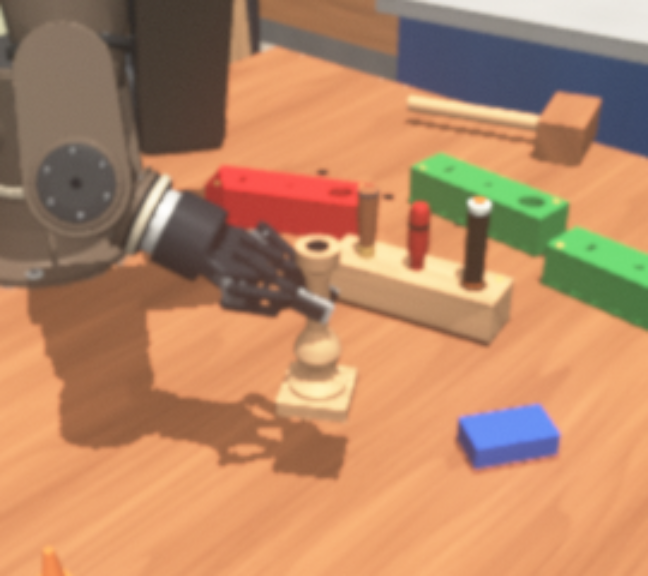

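The candlestick is held close to upright over clear bench. I'll lower it to contact, loosen the grip so the base settles, and release.

```bash
python3 - <<'E'
from plan import *
f,j=stand(30); o=eul(f,-j); g=np.array([.6,-.12,.118])+G*f
ctrl.move_l(g+[0,0,.015],o,velocity=.12)
hit=ctrl.move_l(g+[0,0,-.008],o,velocity=.02,until_force=5); st=ctrl.state()
print(hit,st["tool_pos"]-g,st["contact_force"])
ctrl.gripper_to(.0,force=20); ctrl.pause(.3); print(ctrl.state()["contact_force"])
p=np.array(st["tool_pos"])
ctrl.gripper_to(.028); ctrl.pause(.2); ctrl.gripper_to(.065)
ctrl.move_l(p-.1*f,o,velocity=.12); ctrl.move_l(p-.16*f+[0,0,.12],o,velocity=.3)
st=ctrl.state(); print(st["clock"],np.round(st["joint_positions"]))
for nm in("scene","top"):
    im,d,P=snap(nm); 
    if nm=="scene": save(im[60:300,130:400],"stood",2.4)
    q=P.reshape(-1,3); q=q[np.isfinite(q[:,2])]
    k=(abs(q[:,0]-.6)<.07)&(abs(q[:,1]+.12)<.07)
    for z in(.012,.018,.03,.06,.1,.12,.14,.166,.175):
        m=q[k&(abs(q[:,2]-z)<.004)]
        if len(m)>3: print(nm,z,len(m),m.mean(0).round(4),m.min(0).round(4),m.max(0).round(4))
    m=q[k&(abs(q[:,2]-.018)<.004)]; print(cv2.minAreaRect(m[:,:2].astype(np.float32)))
E
```

```text
True [ 5.03769687e-05  1.82092516e-04 -4.60108440e-04] [-1.90516442 -1.42469632  4.56729598]
[-2.10158816  0.0365552   5.69793438]
15.675 [-55.  19. 123.  77.  68. 132.]
scene 0.012 101 [ 0.6188 -0.1424  0.013 ] [ 0.5597 -0.168   0.0081] [ 0.651  -0.0751  0.016 ]
scene 0.018 259 [ 0.6122 -0.1303  0.0179] [ 0.5567 -0.1677  0.014 ] [ 0.651  -0.0751  0.0218]
scene 0.03 142 [ 0.6093 -0.1297  0.0295] [ 0.578  -0.1505  0.0261] [ 0.6298 -0.0989  0.034 ]
scene 0.06 52 [ 0.6127 -0.1333  0.0604] [ 0.582  -0.1451  0.0561] [ 0.6264 -0.1049  0.0639]
scene 0.1 28 [ 0.6057 -0.1259  0.0997] [ 0.5948 -0.1326  0.0964] [ 0.6127 -0.1107  0.1038]
scene 0.12 31 [ 0.6075 -0.1258  0.1201] [ 0.5947 -0.1319  0.1163] [ 0.614  -0.1136  0.1238]
scene 0.14 29 [ 0.6068 -0.1261  0.14  ] [ 0.5948 -0.1325  0.1362] [ 0.6137 -0.1134  0.144 ]
scene 0.166 50 [ 0.6129 -0.132   0.1661] [ 0.5905 -0.1412  0.162 ] [ 0.6242 -0.1114  0.1699]
scene 0.175 172 [ 0.604  -0.1225  0.1749] [ 0.5793 -0.1433  0.1711] [ 0.6228 -0.0963  0.1785]
((0.602642834186554, -0.12084150314331055), (0.06994050741195679, 0.0739237368106842), 30.021259307861328)
top 0.012 44 [ 0.5905 -0.1161  0.0137] [ 0.5568 -0.1876  0.0084] [ 0.6379 -0.0722  0.016 ]
top 0.018 135 [ 0.5923 -0.1116  0.0181] [ 0.5587 -0.1625  0.0141] [ 0.6379 -0.0722  0.0219]
top 0.03 46 [ 0.5903 -0.1106  0.0288] [ 0.5748 -0.1401  0.026 ] [ 0.6245 -0.0918  0.0335]
top 0.06 13 [ 0.5911 -0.1091  0.0606] [ 0.5812 -0.136   0.0568] [ 0.6087 -0.0954  0.0638]
top 0.166 13 [ 0.5935 -0.1112  0.1665] [ 0.582  -0.1317  0.1629] [ 0.6183 -0.0977  0.1693]
top 0.175 134 [ 0.6029 -0.118   0.175 ] [ 0.5822 -0.1371  0.171 ] [ 0.6228 -0.0998  0.1789]
((0.603284478187561, -0.11795596033334732), (0.07041816413402557, 0.070712149143219), 29.637731552124023)
```

View pics/stood.png

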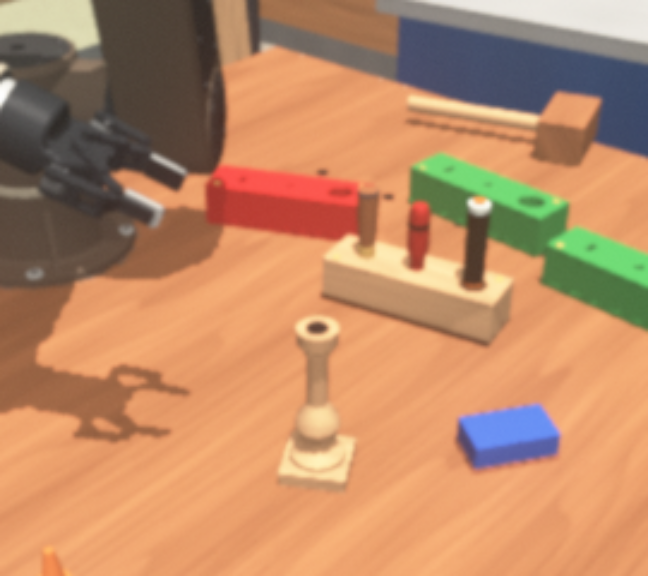

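The candlestick stands with its axis at about (0.6025, -0.119), confirmed by both cameras. Next is the torch.

```bash
python3 - <<'E'
from plan import *
o=eul(-Z,[-s(by),c(by),0])
p=np.array(ctrl.state()["tool_pos"]); ctrl.move_l(p+[0,0,.08],velocity=.3)
q1,q2=[ctrl.ik([*torch,.28],eul(-Z,sg*np.array([-s(by),c(by),0]))) for sg in(1,-1)]; print(np.round(q1),np.round(q2))
q0=np.array(ctrl.state()["joint_positions"]); sg=1 if np.abs(q1-q0).max()<np.abs(q2-q0).max() else -1
o=eul(-Z,sg*np.array([-s(by),c(by),0]))
ctrl.goto([*torch,.28],o)
im,d,P=snap("scene"); save(im[40:220,200:400],"tapp",3)
im,d,P2=snap("top")
for P in(P,P2):
    q=P.reshape(-1,3); q=q[np.isfinite(q[:,2])]; k=(np.hypot(q[:,0]-torch[0],q[:,1]-torch[1])<.03)
    for z in(.08,.1,.12,.14,.16,.171):
        m=q[k&(abs(q[:,2]-z)<.005)]
        if len(m)>3: print(z,len(m),m.mean(0).round(4),m.min(0).round(4),m.max(0).round(4))
st=ctrl.state();print(sg,st["clock"],st["tool_pos"],np.round(st["joint_positions"]))
E
```

```text
[ 14.  24.  88.   0.  68. -87.] [14. 24. 88. -0. 68. 93.]
0.08 26 [0.5753 0.2004 0.0797] [0.5632 0.1921 0.0752] [0.5837 0.215  0.0843]
0.1 27 [0.5742 0.1994 0.1005] [0.5587 0.1933 0.0955] [0.5836 0.2103 0.105 ]
0.12 27 [0.5735 0.2002 0.1197] [0.5599 0.1936 0.1151] [0.5823 0.21   0.125 ]
0.14 28 [0.5743 0.1997 0.1404] [0.5608 0.1933 0.1352] [0.5836 0.2104 0.145 ]
0.16 31 [0.5738 0.2003 0.1597] [0.56   0.1936 0.1553] [0.5827 0.2137 0.1647]
0.171 41 [0.5712 0.2038 0.1703] [0.5574 0.1915 0.1665] [0.5831 0.2207 0.1746]
-1 17.8417 [0.57055281 0.20865905 0.27978533] [14. 24. 88.  0. 68. 93.]
```

View pics/tapp.png

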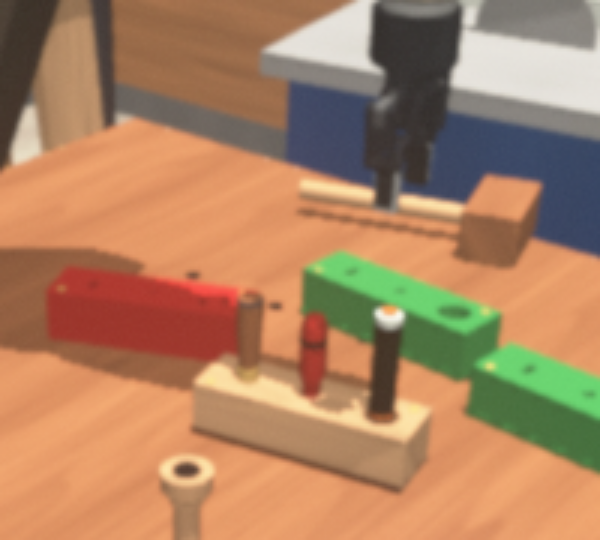

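The open gripper hangs directly above the torch (crop pixel about (385,320)). Its axis measures about (0.5705, 0.207).

```bash
python3 - <<'E'
from plan import *
o=eul(-Z,-np.array([-s(by),c(by),0])); t=np.array([.5705,.207])
ctrl.move_l([*t,.2],o,velocity=.2)
hit=ctrl.move_l([*t,.108],o,velocity=.08,until_force=12); print(hit,ctrl.state()["tool_pos"])
ctrl.gripper_to(0,force=60); st=ctrl.state(); print(st["width"],st["contact_force"])
ctrl.move_l([*t,.2],o,velocity=.06); ctrl.move_l([*t,.32],o,velocity=.2)
ctrl.pause(.2)
st=ctrl.state(); print(st["clock"],st["width"],st["contact_force"],st["tool_pos"])
im,d,P=snap("scene"); save(im[20:220,200:400],"tl",2.7)
q=P.reshape(-1,3); q=q[np.isfinite(q[:,2])]; k=(np.hypot(q[:,0]-t[0],q[:,1]-t[1])<.035)
for z in np.arange(.21,.33,.01):
    m=q[k&(abs(q[:,2]-z)<.005)]
    if len(m)>3: print("%.2f"%z,len(m),m.mean(0).round(4),m.min(0).round(4),m.max(0).round(4))
B=np.array([.6025,-.119,.06]);q0=np.array(st["joint_positions"]);L=.093
res=[]
for h in range(-60,91,10):
    H=np.radians(h);hv=np.array([c(H),s(H),0]);f=(hv-Z)/2**.5;a=np.cross(hv,Z)
    for r in range(0,360,15):
        z=R.from_rotvec(f*np.radians(r)).apply(a); Q=ctrl.ik(B-f*(.12+L),eul(f,z))
        if Q is not None: res.append((np.abs(Q-q0).max(),h,r,np.round(Q)))
res.sort(key=lambda x:x[0]); print(*res[:12],sep="\n")
E
```

```text
False [0.57073836 0.20704826 0.10849767]
0.024646695382456348 [-0.45214256  3.27187164  4.46418824]
22.7667 0.024625339541879954 [-0.67183051  0.36961058 -2.11282598] [0.57029268 0.20695036 0.31870189]
0.23 36 [0.5749 0.196  0.2308] [0.558  0.1873 0.2266] [0.5854 0.2119 0.2347]
0.24 39 [0.5739 0.1957 0.2401] [0.5566 0.1891 0.2357] [0.5857 0.2113 0.2448]
0.25 43 [0.5755 0.1957 0.25  ] [0.5568 0.1881 0.2452] [0.586 0.209 0.255]
0.26 43 [0.5745 0.1964 0.2604] [0.5577 0.1872 0.2552] [0.5846 0.2129 0.2647]
0.27 35 [0.5735 0.1969 0.2704] [0.5598 0.1888 0.2656] [0.583  0.2103 0.2748]
0.28 36 [0.5738 0.1974 0.2802] [0.5566 0.1914 0.275 ] [0.5857 0.2079 0.2846]
0.29 33 [0.5749 0.197  0.2906] [0.5607 0.1886 0.285 ] [0.5823 0.2122 0.2948]
0.30 36 [0.5753 0.1975 0.3   ] [0.5626 0.1901 0.295 ] [0.5831 0.2066 0.3049]
0.31 38 [0.5737 0.1962 0.3106] [0.5603 0.1898 0.3051] [0.5834 0.2073 0.3148]
0.32 27 [0.5776 0.1967 0.3213] [0.5644 0.1824 0.3151] [0.5841 0.2243 0.3245]
0.33 47 [0.578  0.1939 0.3303] [0.566  0.1787 0.3261] [0.5861 0.2254 0.3348]
(np.float64(55.495382760615556), 90, 90, array([-42., 
[... 283 characters left out ...]
,  86.]))
(np.float64(55.495382760615556), 90, 150, array([-42.,  44.,  74.,  32.,  95., 101.]))
(np.float64(55.495382760615556), 90, 165, array([-42.,  44.,  74.,  32.,  95., 116.]))
(np.float64(55.495382760615556), 90, 180, array([-42.,  44.,  74.,  32.,  95., 131.]))
(np.float64(55.495382760615556), 90, 195, array([-42.,  44.,  74.,  32.,  95., 146.]))
(np.float64(58.31646380228784), 80, 90, array([-45.,  40.,  82.,  36.,  88.,  44.]))
(np.float64(58.31646380228784), 80, 105, array([-45.,  40.,  82.,  36.,  88.,  59.]))
(np.float64(58.31646380228784), 80, 135, array([-45.,  40.,  82.,  36.,  88.,  89.]))
(np.float64(58.31646380228784), 80, 150, array([-45.,  40.,  82.,  36.,  88., 104.]))
```

View pics/tl.png

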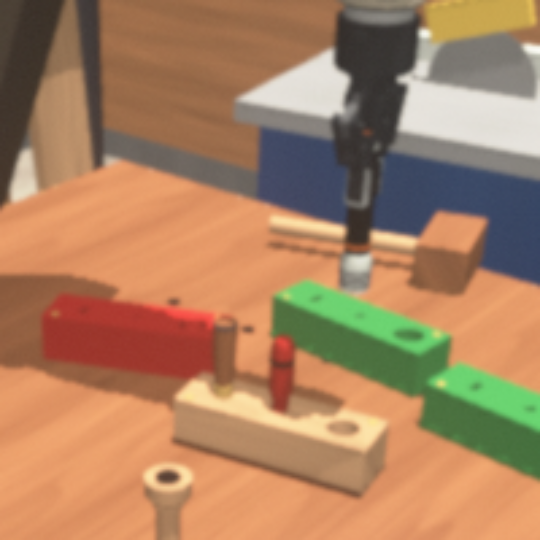

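The torch is out and hanging straight; its lens is at z ≈ 0.226, so the lens-to-TCP distance is 93 mm as planned. Next I'll carry it high around the candlestick.

```bash
python3 - <<'E'
from plan import *
B=np.array([.6025,-.119,.06]);L=.093
o=eul(-Z,-np.array([-s(by),c(by),0]))
ctrl.move_l([.5705,.207,.42],o,velocity=.3)
ctrl.goto([.46,-.2,.42],eul(-Z,-np.array([-s(-.4),c(-.4),0])))
q0=np.array(ctrl.state()["joint_positions"]); print(np.round(q0))
res=[]
for h in(40,50,60,70):
    H=np.radians(h);hv=np.array([c(H),s(H),0]);f=(hv-Z)/2**.5;a=np.cross(hv,Z)
    for r in range(0,360,15):
        o=eul(f,R.from_rotvec(f*np.radians(r)).apply(a)); p=B-f*(.12+L); pw=p-.06*f+[0,0,.1]
        Q=ctrl.ik(p,o);W=ctrl.ik(pw,o)
        if Q is not None and W is not None: res.append((np.abs(W-q0).max()+np.abs(Q-W).max(),h,r,np.round(W),np.round(Q),pw,p,o))
res.sort(key=lambda x:x[0])
for h in(40,50,60,70): print([x for x in res if x[1]==h][:1])
b=[x for x in res if x[1]==60][0]
np.savez("fin.npz",pw=b[5],p=b[6],o=b[7])
ctrl.goto(b[5],b[7]); st=ctrl.state(); print(st["clock"],st["tool_pos"],b[5],np.round(st["joint_positions"]))
im,d,P=snap("scene"); save(im[40:300,130:400],"tilt",2.3)
E
```

```text
[-31.   9.  89.   0.  82.  82.]
[(np.float64(62.967022372073025), 40, 105, array([-57.,  13., 105.,  47.,  74.,  80.]), array([-51.,  24., 115.,  56.,  58.,  65.]), array([ 0.45462266, -0.24308382,  0.35304015]), array([ 0.48712318, -0.21581265,  0.21061374]), array([-134.0070272 ,  -10.54529059,  119.27141688]))]
[(np.float64(59.597909215996474), 50, 150, array([-55.,  19.,  97.,  44.,  82., 121.]), array([-51.,  28., 107.,  50.,  66., 109.]), array([ 0.47841618, -0.26687734,  0.35304015]), array([ 0.50568735, -0.23437682,  0.21061374]), array([-116.56505118,  -37.76124391,   89.23152048]))]
[(np.float64(56.4528022980016), 60, 135, array([-53.,  24.,  88.,  41.,  89., 103.]), array([-49.,  32.,  99.,  44.,  73.,  93.]), array([ 0.50597992, -0.28617767,  0.35304015]), array([ 0.52719313, -0.24943533,  0.21061374]), array([-125.26438968,  -30.        ,  114.73561032]))]
[(np.float64(53.66976395380196), 70, 135, array([-50.,  30.,  79.,  38.,  96., 100.]), array([-47.,  36.,  91.,  40.,  81.,  91.]), array([ 0.53647638, -0.30039841,  0.35304015]), array([ 0.55098707, -0.26053062,  0.21061374]), array([-125.26438968,  -30.        ,  124.73561032]))]
25.575 [ 0.50616364 -0.28618823  0.35252505] [ 0.50597992 -0.28617767  0.35304015] [-53.  24.  88.  41.  89. 103.]
```

View pics/tilt.png

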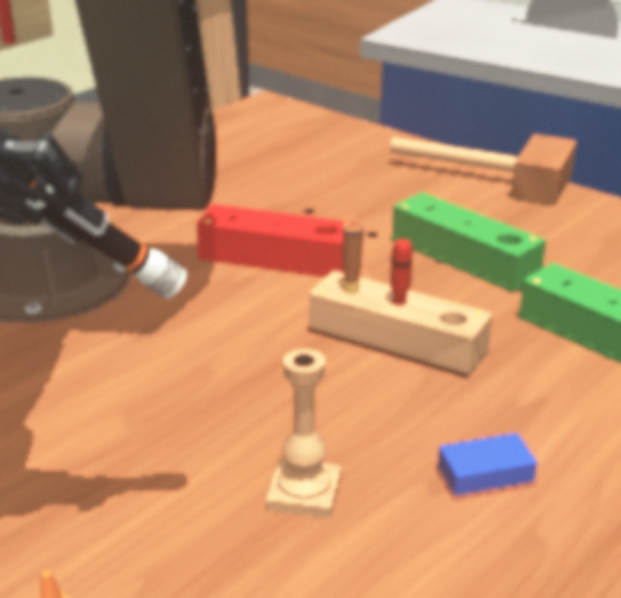

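The torch is tilted, with its lens at crop pixel about (168,280) aimed toward the candlestick. I'll move in and fit the torch axis from depth.

```bash
cat > fit.py <<'E'
from plan import *
from scipy.optimize import least_squares
def fit():
    pts=[snap(n)[2].reshape(-1,3) for n in("scene","top")]
    st=ctrl.state(); M=R.from_euler("xyz",st["tool_rot"],degrees=True).as_matrix(); f=M[:,1];T=np.array(st["tool_pos"])
    print("tilt",np.degrees(np.arcsin(-f[2])))
    for nm,p in zip(("scene","top"),pts):
        p=p[np.isfinite(p[:,2])]; r=p-T; a=r@f; d=np.linalg.norm(r-np.outer(a,f),axis=1)
        near=d<.035; print(nm,"lens end",np.percentile(a[near&(a>.05)&(a<.13)],99))
        k=near&(((a>.012)&(a<.05))|((a>.066)&(a<.09))); r=r[k];a=a[k]; rad=np.where(a<.055,.013,.016)
        def res(x):
            e=r-np.outer(a,f)-(x[0]+x[1]*a)[:,None]*M[:,0]-(x[2]+x[3]*a)[:,None]*M[:,2]
            return np.linalg.norm(e,axis=1)-rad
        s_=least_squares(res,np.zeros(4),loss="soft_l1",f_scale=.002); x=s_.x
        at=.093+.12; print(nm,len(r),"rms",np.sqrt(np.mean(res(x)**2)),"off lens",(x[0]+x[1]*.093)*1e3,(x[2]+x[3]*.093)*1e3,"slope deg",np.degrees(x[[1,3]]),"miss mm",(x[0]+x[1]*at)*1e3,(x[2]+x[3]*at)*1e3)
E
python3 - <<'E'
from fit import *
F=np.load("fin.npz"); ctrl.move_l(F["p"],F["o"],velocity=.1); ctrl.pause(.3)
st=ctrl.state(); print(st["clock"],st["tool_pos"]-F["p"],st["contact_force"],st["width"])
fit()
im,d,P=snap("scene"); save(im[100:300,130:350],"fin",3)
for n in("scene","top"):
    P=snap(n)[2]; q=P.reshape(-1,3); q=q[np.isfinite(q[:,2])]
    k=(abs(q[:,0]-.6)<.06)&(abs(q[:,1]+.12)<.06)
    m=q[k&(abs(q[:,2]-.018)<.004)]; print(cv2.minAreaRect(m[:,:2].astype(np.float32)))
E
```

```text
27.5583 [-1.52058634e-05 -7.97687625e-05  1.51880885e-04] [-1.0248453   0.28583928 -2.15034111] 0.02493404891119404
tilt 45.00318382028793
scene lens end 0.0907964288262528
scene 303 rms 0.0013303637084918125 off lens 0.36664108468270923 -1.4242567907989905 slope deg [-0.15207201 -0.63665101] miss mm 0.04814220876578205 -2.7576555532373725
top lens end 0.09264225411189184
top 157 rms 0.001403250180070856 off lens 1.1528170258508699 -2.6082651958054175 slope deg [ 2.02789146e-04 -2.71463119e-01] miss mm 1.1532417464444218 -3.176816222077367
((0.6029940843582153, -0.12108355760574341), (0.06996116042137146, 0.07250577211380005), 30.26274871826172)
((0.6027318239212036, -0.11773354560136795), (0.06970758736133575, 0.06844096630811691), 30.137928009033203)
```

View pics/fin.png

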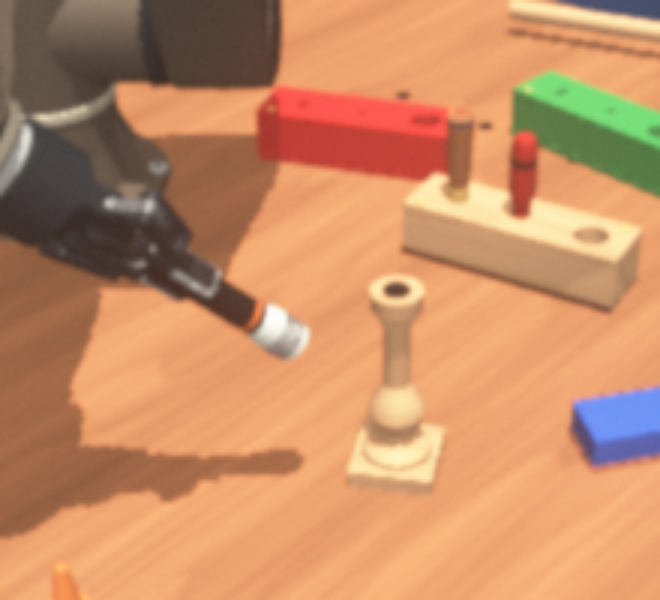

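Both cameras put the torch on target to within about 3 mm, offset the same way. I'll make a small sideways correction, recheck, and hand in.

```bash
python3 - <<'E'
from fit import *
F=np.load("fin.npz"); M=R.from_euler("xyz",F["o"],degrees=True).as_matrix()
ctrl.move_l(F["p"]+.0022*M[:,2]-.0004*M[:,0],F["o"],velocity=.02); ctrl.pause(.7)
st=ctrl.state(); print(st["clock"],st["tool_pos"]-F["p"],np.abs(st["qvel"]).max(),st["contact_force"],st["width"])
fit()
ctrl.finish_job()
E
```

```text
28.7667 [-0.00174405 -0.00046028 -0.0013189 ] 0.15023909088946577 [ 0.02788473 -0.76356421 -1.72079702] 0.025090671067844957
tilt 45.00046403529244
scene lens end 0.09194271571393671
scene 305 rms 0.0014140371202869164 off lens 0.3946378883190557 -1.2996852900211455 slope deg [-0.23189946 -0.57217168] miss mm -0.09105120645688813 -2.498038847322757
top lens end 0.09242089684076323
top 157 rms 0.0013278567517013156 off lens 1.0728813151777177 -3.087966759713764 slope deg [-0.13956873 -0.64718171] miss mm 0.7805692597112399 -4.443420967276996
the job is handed in; nothing more can be done
```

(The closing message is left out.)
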